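Unhook the lock plate from the stirrer's guard and shut the guard

ROBOT

A 6-joint arm with a two-finger parallel gripper is mounted at the origin on the work surface. World frame = base frame: x ahead of the robot, y to its left, z up, the work surface at z = 0. Lengths are in m, angles in rad, forces in N, time in s.
With the tool pointing down it reaches from about 0.275 to 0.75 m from the base axis. Payload 10.2 kg.
Tool frame: the origin (TCP) lies midway between the tips of the shut fingers; the grasp point (between the pads) lies 19 mm behind it (env.hold_point_z is the distance from the TCP to the grasp point, in m); x points along the fingers, z is the direction in which the jaws open and shut, and the axes are right-handed (so a half turn about x gives the same grasp; the last joint's range is limited). The gripper opens to 85 mm and grips with 20 to 120 N. Pads are 22 mm wide; open, the fingers measure 114 mm over their backs; the gripper's body (76 mm by 85 mm) begins 54 mm behind the grasp point. The pads swing forward as they close: fully open they stand 13 mm farther back than shut.
Start: joints at [1.041, 0.313, 1.498, -0, 1.331, -0.223], TCP at [0.159, 0.5, 0.231] pointing down, gripper open.
Joint ranges: [-2.94, 2.94], [-0.97, 2.17], [0.19, 2.56], [-1.23, 4.37], [0.02, 3.11], [-2.88, 2.88]. Speed limits (rad/s): [2.39, 2.39, 3.01, 3.14, 3.14, 3.14].

INTERFACE

Orientations are given as a unit quaternion [x, y, z, w].
In Python, from bench import env, kinematics, monitor, eyes, job gives the robot as it stands. The module is installed in compiled form; this text tells all that it offers. Calls block until the motion is done:
- env.reach(position, orientation): joint-space move of the TCP to a pose.
- env.movel(position, velocity=0.15, frame=None, guard=None): straight line of the TCP; frame=None keeps the orientation; velocity is the mean speed in m/s. With guard (N) it stops when the force on the tool has changed by that much, and returns True; else False.
- env.set_joints(angles): joint-space move.
- env.release() and env.close_gripper(effort=None): open the fingers fully, or close them until they stop; effort is the grip in N (None keeps the last).
- env.hold(seconds).
- kinematics.ik(position, orientation): joint angles nearest the present ones, or None.
- monitor.sense(): the state.
- eyes.grab_frame(name): name is "side" or "top" or "wrist"; returns a dict with "frame" (480x640x3 uint8, red, green, blue), "mtx" (3x3 intrinsics, pixels), "view" (4x4, takes a point from world to camera coordinates). Camera axes: x right, y down, z forward; pixel columns grow to the right and rows downward; lengths in m; the calibration is good to about 2 mm. A picture is of the moment at which its call begins. There is no depth.
A pose or a line that the arm cannot do raises env.MotionError and nothing moves.
- job.hand_in(): hands the job in, once; it reports no verdict.
The state is a dict: "clock": time; "joints": joint angles; "qvel": joint speeds; "joint_efforts": joint torques, N m; "position": TCP position; "ee_rot": TCP orientation; "contact_force": force on the tool from outside, world axes, zero at the start; "ft_torque": the same for the moment, N m; "finger_gap": opening from 0.0 (shut) to 1.0 (fully open).
Only numpy, scipy, OpenCV 4.12 (cv2) and the standard library are available. Lean on these libraries where they do the work, as an engineer would, in place of code of your own. Each camera call takes 0.05 s, during which the arm holds its last target.

TASK

Free the lab stirrer for use: work the red L-shaped lock plate out through the opening of the low clear guard (its foot is wider than the opening, so it has to be turned as it is drawn out). Then leave the plate lying flat on the blue card, and slide the black shutter fully shut across the guard's empty opening. Do not disturb the two beakers or the blue hole punch.

Things in the scene. Friction and masses are not known exactly. Their poses are not given: they have to be found in the camera images.
- opening (a point): Opening in the fixed guard's front wall. Point: its centre at the wall's inner face, 13.5 mm above the table. Axes: x into the guard, y along the wall, z up. Opening 60 mm wide (y -30 to 30), from the table up to 27 mm. Wall 8 mm thick (x -8 to 0), from y -135 to 130.
- guard: Low stirrer with the guard; origin on the table under opening, same axes. Behind the front wall is a bay, free from x 0 to 145 mm and y -127 to 122, under a clear lid 27 to 32 mm above the table, so the plate cannot be lifted out. Behind it the white stirrer body (x 145 to 285, y -170 to 170), 75 mm high.
- eye (a point): Eye (ring) of the loose red lock plate: its centre, 12 mm above the underside. Ring 62 mm outside, 44 mm inside, 24 mm high, open through to the table: shut fingertips fit down into it to drag the plate. Axes (the plate's): x from eye to corner, y along the foot, z up. At the start the eye is outside the guard.
- hook_plate: The same loose plate, about 0.35 kg, sliding on the table; its centre of mass close to the eye; origin under its corner, axes as for the eye. It is an L of flat bars 24 mm wide, 12 mm thick. At the start its arm passes through the opening and its foot lies in the bay, behind the wall on the opening's +y side.
- handle_end (a point): Middle of the end face of the plate's steel handle block, 10 mm above the table, 90 mm from the eye along -x of the plate. The block is 62 mm long, 30 mm wide and 20 mm high, in line with the arm beyond the eye. Axes as for the eye.
- corner (a point): Where the centre lines of the plate's arm and foot meet: 100 mm from the eye along plate x, half-way up the plate (6 mm). Both bars end or reach 12 mm past this point, so the foot's inner edge is 88 mm from the eye. Axes as for the eye.
- foot_tip (a point): Middle of the end face of the foot, 90 mm from the corner point along plate y. The foot measures 102 mm overall including the arm's width. Axes as for the eye.
- shutter (a joint): Sliding shutter outside the front wall: 0 fully open, 0.095 m fully shut (centred on the opening); moves along +y of opening and stays where left (about 1.2 N friction). Black panel 72 mm wide, 2 to 28 mm above the table, at x -19 to -11 of opening. It cannot shut while the plate is in the opening.
- shutter_tab (a point): Centre of the yellow tab standing on the shutter's middle, 51 mm above the table: 12 mm thick (x), 26 mm wide (y), 28 to 74 mm above the table. Push it from its -y side or pinch it. Axes as for opening.
- card: Blue card under the glass table top, flush with the table: 270 mm along its x by 240 mm along its y, the origin at its centre.
- beaker_a_mid (a point): Centre of an empty glass beaker, 68 mm diameter, 90 mm high, standing on the table; leave alone.
- beaker_b_mid (a point): Centre of a second beaker like the first; leave alone.
- punch_mid (a point): Middle of a blue desk hole punch, about 120 x 70 x 75 mm, its point 30 mm above the table; leave alone.
Mind the look-alikes: they are no part of the job. Of the things shaped like the hook_plate, the red one is meant.

How it is judged:
By the outcome, as a careful person would: the job done as asked, in the order asked, and still so for the second after the job is handed in, with the robot touching nothing.
It also fails if it takes over 61 s, if anything falls off the work surface, if the arm or the gripper's body presses on something with over 40 N, if the wrist force passes 120 N, or if a joint passes its speed limit or range.

## Working session

There is one attempt and no reset: what is moved stays moved. The work goes in short steps, each a Python script; the robot and the scene stay as the last script left them, time stands still between calls to the robot, and variables do not carry over. Pictures are saved under pics/ and viewed, and the job is handed in when it is done.

```bash
mkdir -p pics; python3 - <<'E'
from bench import env, kinematics, monitor, eyes, job
import cv2,numpy as np
s=monitor.sense();print(s)
print(env.hold_point_z)
for n in ["side","top","wrist"]:
    f=eyes.grab_frame(n);cv2.imwrite(f"pics/{n}0.png",f["frame"][:,:,::-1]);np.savez(f"pics/{n}0.npz",**f)
    print(n,f["mtx"].round(1).tolist(),f["view"].round(3).tolist())
E
```

```text
{'clock': 0.0, 'joints': array([ 1.04063554e+00,  3.13462770e-01,  1.49845261e+00,  5.75424846e-06,
        1.33100475e+00, -2.23423908e-01]), 'qvel': array([-0.00204894, -0.00020439,  0.0012366 , -0.00183977, -0.00081662,
        0.00045473]), 'joint_efforts': array([ 5.09329784e-04, -4.12257814e+01, -2.59745425e+01, -1.04892704e-04,
        4.09339409e-03, -4.90583702e-06]), 'position': array([0.15840906, 0.50025506, 0.2307227 ]), 'ee_rot': array([-0.41793129,  0.57094664,  0.41756195,  0.57008367]), 'contact_force': array([-1.33065022,  0.16313256, -0.66842743]), 'ft_torque': array([ 0.01997626, -0.01328377,  0.00257134]), 'finger_gap': 1.0019987557693335}
0.0187
side [[572.2, 0.0, 320.8], [0.0, 572.2, 245.5], [0.0, 0.0, 1.0]] [[0.858, -0.513, 0.016, -0.356], [-0.33, -0.575, -0.748, 0.206], [0.393, 0.637, -0.663, 1.398], [0.0, 0.0, 0.0, 1.0]]
top [[561.6, 0.0, 317.9], [0.0, 561.6, 233.8], [0.0, 0.0, 1.0]] [[-0.015, -1.0, -0.014, 0.021], [-0.993, 0.016, -0.114, 0.442], [0.114, 0.012, -0.993, 1.296], [0.0, 0.0, 0.0, 1.0]]
wrist [[391.5, 0.0, 317.8], [0.0, 391.5, 238.0], [0.0, 0.0, 1.0]] [[0.301, 0.954, -0.001, -0.524], [0.91, -0.287, 0.3, -0.039], [0.286, -0.091, -0.954, 0.38], [0.0, 0.0, 0.0, 1.0]]
```

View pics/top0.png

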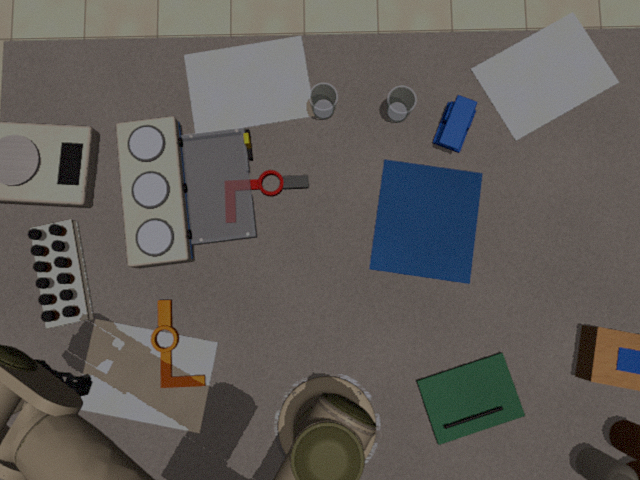

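View pics/side0.png

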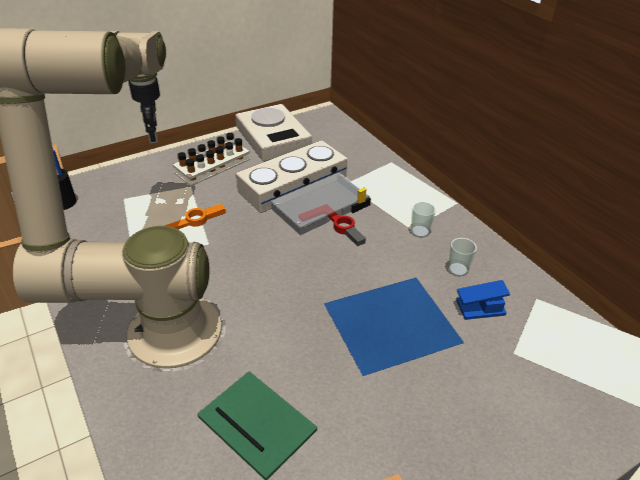

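View pics/wrist0.png

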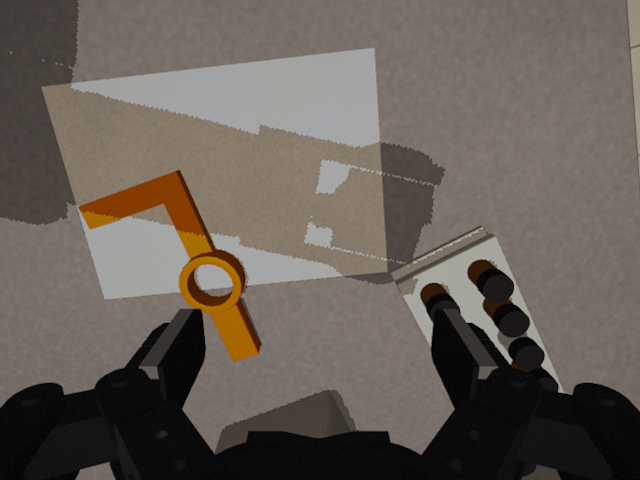

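The top view shows the guard at px (190-255, 130-243), with the red eye at about (271,183) and the handle to the right. The yellow tab is at (247,140), the card is centred near (427,221), the beakers are at (322,100) and (401,104), and the punch is at (455,124). Next I'll measure these.

```bash
cat > h.py <<'E'
import numpy as np,cv2
def ray(f,uv,z):
    K,V=np.array(f["mtx"]),np.array(f["view"]);uv=np.atleast_2d(np.asarray(uv,float))
    d=np.c_[uv,np.ones(len(uv))]@np.linalg.inv(K).T@V[:3,:3]
    c=-V[:3,:3].T@V[:3,3]
    return c+d*((z-c[2])/d[:,2])[:,None]
def proj(f,p):
    p=np.atleast_2d(p);q=p@f["view"][:3,:3].T+f["view"][:3,3];q=q@f["mtx"].T;return q[:,:2]/q[:,2:]
def hsv(f): return cv2.cvtColor(np.ascontiguousarray(f["frame"]),cv2.COLOR_RGB2HSV)
def red(f,smin=150):
    h=hsv(f);m=((h[...,0]<6)|(h[...,0]>174))&(h[...,1]>smin)&(h[...,2]>70);return m.astype(np.uint8)
def blobs(m,amin=20):
    n,l,st,c=cv2.connectedComponentsWithStats(m.astype(np.uint8));return [(st[i].tolist(),c[i].round(1).tolist(),l==i) for i in range(1,n) if st[i,4]>=amin]
E
python3 - <<'E'
from h import *
f=dict(np.load("pics/top0.npz"));g=dict(np.load("pics/side0.npz"))
for n,F in(("top",f),("side",g)):
    for nm,m in(("red",red(F)),("yel",((lambda h:(h[...,0]>22)&(h[...,0]<35)&(h[...,1]>150)&(h[...,2]>80))(hsv(F)))),("blue",(lambda h:(h[...,0]>100)&(h[...,0]<125)&(h[...,1]>130)&(h[...,2]>40))(hsv(F)))):
        for b in blobs(m): 
            print(n,nm,b[0],b[1])
            if nm=="blue" and b[0][4]>2000: 
                c=cv2.findContours(b[2].astype(np.uint8),0,2)[0][0];r=cv2.minAreaRect(c);bx=ray(F,cv2.boxPoints(r),0);print(" card",bx.round(3).tolist(),bx.mean(0))
x0,y0=110,70
cr=f["frame"][70:270,110:330];cv2.imwrite("pics/c0.png",cv2.resize(cr,None,fx=3.6,fy=3,interpolation=2)[:,:,::-1]) if 0 else cv2.imwrite("pics/c0.png",cv2.resize(cr,None,fx=3,fy=3,interpolation=2)[:,:,::-1])
cr=g["frame"][130:270,230:400];cv2.imwrite("pics/c1.png",cv2.resize(cr,None,fx=4,fy=4,interpolation=2)[:,:,::-1])
E
```

```text
top red [250, 170, 33, 25, 306] [266.1, 182.7]
top yel [244, 133, 6, 11, 55] [246.1, 138.0]
top blue [433, 95, 44, 57, 1447] [455.3, 123.2]
top blue [370, 160, 112, 123, 10987] [426.0, 221.3]
 card [[0.358, -0.106, 0.0], [0.625, -0.148, 0.0], [0.587, -0.388, 0.0], [0.322, -0.341, 0.0]] [ 0.47303872 -0.24561958  0.        ]
top blue [617, 348, 23, 26, 495] [628.5, 360.4]
side red [328, 212, 26, 22, 295] [340.9, 221.9]
side blue [53, 150, 10, 25, 69] [57.4, 164.5]
side blue [325, 278, 139, 98, 7863] [391.4, 325.3]
 card [[0.361, -0.107, 0.0], [0.706, -0.145, 0.0], [0.585, -0.385, 0.0], [0.289, -0.336, 0.0]] [ 0.48527023 -0.24320231  0.        ]
side blue [457, 280, 53, 39, 1538] [482.8, 299.8]
```

View pics/c0.png

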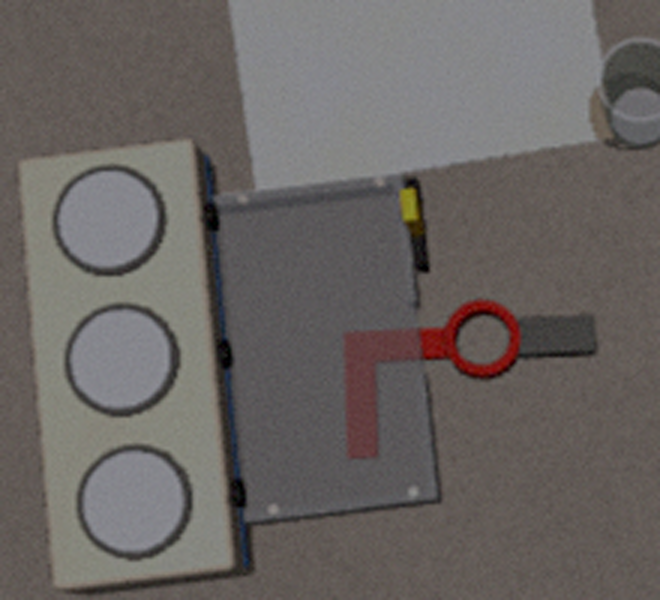

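View pics/c1.png

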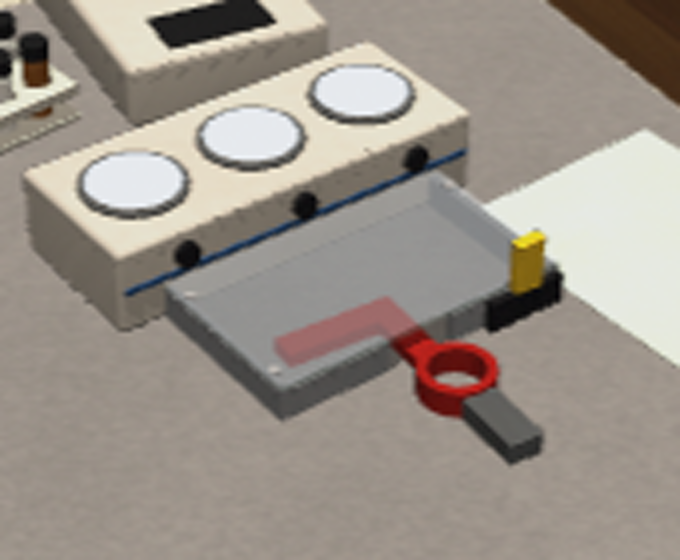

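```bash
python3 - <<'E'
from h import *
f=dict(np.load("pics/top0.npz"));g=dict(np.load("pics/side0.npz"))
C=lambda *p:np.array(p,float)/3+[110-1/3,70-1/3]
print("wall corners z32",ray(f,C((403,177),(440,500)),.032).round(4).tolist())
print("body top corners",ray(f,C((20,162),(195,140),(235,570),(55,588)),.075).round(4).tolist())
# ring
m=red(f);b=blobs(m)[0]
c=cv2.findContours(b[2].astype(np.uint8),2,1)
for k in c[0]:
    if len(k)>12:
        e=cv2.fitEllipse(k);print("ell",e,ray(f,[e[0]],.024),ray(f,[e[0]],.0))
# side ring
b=blobs(red(g))[0];c=cv2.findContours(b[2].astype(np.uint8),2,1)
for k in c[0]:
    if len(k)>12:
        e=cv2.fitEllipse(k);print("side ell",e,ray(g,[e[0]],.024),ray(g,[e[0]],.012))
h=hsv(f);mm=((h[...,0]<8)|(h[...,0]>172))&(h[...,1]>60)
mm=mm.astype(np.uint8);mm[:, :220]=0;mm[:,257:]=0;mm[:175]=0;mm[230:]=0
for b in blobs(mm,100):
    k=cv2.findContours(b[2].astype(np.uint8),0,2)[0][0];a=cv2.approxPolyDP(k,2.5,True)[:,0];print(b[0],a.tolist(),ray(f,a,.012).round(4).tolist())
print("handle end top corners",ray(f,C((595,314),(596,354)),.02).round(4).tolist())
y=blobs((h[...,0]>22)&(h[...,0]<35)&(h[...,1]>150)&(h[...,2]>80))[0];print("tab",ray(f,[y[1]],.074))
# wrist-less refinement; outline of yellow in side
h2=hsv(g);y=[b for b in blobs((h2[...,0]>20)&(h2[...,0]<35)&(h2[...,1]>120)&(h2[...,2]>80),10)];print([(q[0],q[1]) for q in y])
# beakers
print("beakA bottoms",ray(f,[(322.5,107),(398,111)],0).round(3).tolist())
print("punch",ray(f,[(455,124)],.05))
E
```

```text
wall corners z32 [[0.6982, 0.1879, 0.032], [0.4381, 0.1588, 0.032]]
body top corners [[0.7024, 0.4794, 0.075], [0.7174, 0.3433, 0.075], [0.3827, 0.3083, 0.075], [0.3713, 0.4441, 0.075]]
ell ((267.8244934082031, 182.4885711669922), (23.13203239440918, 31.963449478149414), 84.8575210571289) [[0.56762428 0.13209259 0.024     ]] [[0.57266264 0.13453443 0.        ]]
ell ((270.3421630859375, 182.38279724121094), (19.306880950927734, 19.389442443847656), 58.122074127197266) [[0.56777534 0.12608442 0.024     ]] [[0.57281646 0.12841653 0.        ]]
side ell ((341.10052490234375, 222.32408142089844), (17.9046630859375, 25.270442962646484), 115.89588165283203) [[0.55820754 0.12503369 0.024     ]] [[0.56650597 0.13721935 0.012     ]]
side ell ((343.6427917480469, 224.40980529785156), (5.045256614685059, 12.444376945495605), 92.82032775878906) [[0.55950003 0.11318939 0.024     ]] [[0.56781305 0.12524131 0.012     ]]
[225, 179, 32, 44, 652] [[256, 179], [225, 181], [226, 222], [235, 221], [234, 191], [256, 189]] [[0.5792, 0.1618, 0.012], [0.5756, 0.2366, 0.012], [0.4759, 0.2337, 0.012], [0.478, 0.2122, 0.012], [0.5508, 0.2148, 0.012], [0.5547, 0.1618, 0.012]]
handle end top corners [[0.5866, 0.0362, 0.02], [0.5542, 0.0358, 0.02]]
tab [[0.66278128 0.17689175 0.074     ]]
[([357, 188, 9, 15, 109], [361.4, 195.1])]
beakA bottoms [[0.759, -0.001, 0.0], [0.746, -0.186, 0.0]]
punch [[ 0.69444793 -0.31218706  0.05      ]]
```

```bash
cat > plan.py <<'E'
from h import *
O=np.array([.565,.1815]);xo=np.array([-.1065,.9943]);xo/=np.linalg.norm(xo);yo=np.array([-xo[1],xo[0]])
A0=np.arctan2(xo[1],xo[0])
GX=-.064 # grip point along plate x
# plate parts (plate frame at eye): rects
R=[(28,112,-12,12),(88,112,-12,90),(-90,-28,-15,15)]
FING=(GX*1e3-15,GX*1e3+15,-52,52)
W=[(-8,0,30,130),(-8,0,-135,-30),(-19,-8,-131,-59)]
def rs(b,p):
    dx=np.maximum(b[0]-p[:,0],p[:,0]-b[1]);dy=np.maximum(b[2]-p[:,1],p[:,1]-b[3])
    return np.hypot(np.maximum(dx,0),np.maximum(dy,0))+np.minimum(np.maximum(dx,dy),0)
def bd(b,s=4):
    x=np.linspace(b[0],b[1],int((b[1]-b[0])/s)+2);y=np.linspace(b[2],b[3],int((b[3]-b[2])/s)+2)
    return np.r_[np.c_[x,0*x+b[2]],np.c_[x,0*x+b[3]],np.c_[0*y+b[0],y],np.c_[0*y+b[1],y]]
WB=np.concatenate([bd(b) for b in W])
a=np.linspace(0,6.28,40);PB=np.concatenate([bd(b) for b in R]+[31*np.c_[np.cos(a),np.sin(a)],bd(FING)])
def clear(ex,ey,th):
    c,s=np.cos(th),np.sin(th);M=np.array([[c,-s],[s,c]])
    p=PB@M.T+[ex,ey];q=(WB-[ex,ey])@M
    d=min(rs(b,p).min() for b in W)
    return min(d,min(rs(b,q).min() for b in R+[FING]),np.hypot(*q.T).min()-31)
def toworld(ex,ey,th):
    return O+(ex*xo+ey*yo)/1e3, th+A0
def grip(eye,yaw): return eye+GX*np.array([np.cos(yaw),np.sin(yaw)])
E
python3 - <<'E'
from plan import *
p=np.array([-55.5,3.2]);print(clear(*p,np.radians(-5)))
path=[(*p,-5)]
for th in range(-10,-91,-5):
    best=None
    for dx in np.arange(-14,14.1,2):
        for dy in np.arange(-14,14.1,2):
            q=p+[dx,dy];c=clear(*q,np.radians(th));cm=clear(*(p+q)/2,np.radians(th+2.5))
            s=min(c,cm)-.02*np.hypot(dx,dy)
            if best is None or s>best[0]: best=(s,q,c,cm)
    p=best[1];path.append((*p,th));print(th,p,round(best[2],1),round(best[3],1))
for x in range(int(p[0]),-160,-10): print(x,round(clear(x,p[1],-np.pi/2),1),end=' ')
np.save("path.npy",np.array(path))
E
```

```text
16.236520254150925
-10 [-67.5  11.2] 16.8 16.9
-15 [-75.5  19.2] 15.9 16.2
-20 [-73.5  25.2] 14.7 15.4
-25 [-79.5  35.2] 13.5 14.0
-30 [-75.5  41.2] 11.9 12.7
-35 [-71.5  47.2] 10.2 11.1
-40 [-77.5  61.2] 8.6 9.3
-45 [-75.5  67.2] 8.3 8.5
-50 [-71.5  73.2] 8.9 8.7
-55 [-71.5  75.2] 10.0 9.4
-60 [-69.5  77.2] 11.6 11.1
-65 [-67.5  81.2] 13.1 12.7
-70 [-61.5  85.2] 14.6 14.2
-75 [-65.5  87.2] 15.8 15.3
-80 [-61.5  91.2] 16.6 16.4
-85 [-63.5  95.2] 17.5 17.2
-90 [-63.5  99.2] 17.2 17.5
-63 17.2 -73 17.2 -83 17.2 -93 17.2 -103 17.9 -113 22.8 -123 30.3 -133 39.0 -143 48.2 -153 57.6
```

```bash
cat >> plan.py <<'E'
from scipy.spatial.transform import Rotation as Ro
def quat(yaw,flip):  # plate yaw -> tool pointing down, jaws along plate y
    z=np.array([-np.sin(yaw),np.cos(yaw),0])*flip;x=np.array([0,0,-1.]);y=np.cross(z,x)
    return Ro.from_matrix(np.c_[x,y,z]).as_quat()
E
python3 - <<'E'
from plan import *
from bench import env,kinematics,monitor
P=np.load("path.npy")[[0,2,5,8,11,14,17]]
W_=[]
for p in P:
    e,y=toworld(p[0],p[1],np.radians(p[2]));W_.append((*grip(e,y),y))
W_=np.array(W_)
mn=99
for a,b in zip(W_[:-1],W_[1:]):
    for t in np.linspace(0,1,8):
        w=a+(b-a)*t;e=w[:2]-GX*np.array([np.cos(w[2]),np.sin(w[2])]);d=(e-O)*1e3;mn=min(mn,clear(d@xo,d@yo,w[2]-A0))
print("min clear",mn)
e,y=toworld(-150,99,-np.pi/2);W_=np.r_[W_,[[*grip(e,y),y]]]
yc=np.arctan2(-.155,.988);W_=np.r_[W_,[[*grip(np.array([.4575,-.274]),yc),yc]]]
np.save("wp.npy",W_)
for fl in(1,-1):
    print(fl)
    for w in W_:
        q=kinematics.ik([w[0],w[1],.003],quat(w[2],fl));print(w.round(3),None if q is None else np.round(q,2))
    yt=A0
    for yy in(-.095,0.002):
        t=O-.015*xo+yy*yo;q=kinematics.ik([*t,.045],quat(yt-np.pi/2,fl));print("tab",t,None if q is None else np.round(q,2))
E
```

```text
min clear 7.1565454256533405
1
[0.569 0.062 1.59 ] None
[0.544 0.041 1.416] None
[0.506 0.044 1.154] [-0.15  0.58  1.78 -0.    0.78 -2.87]
[0.466 0.049 0.892] [-0.15  0.52  1.89 -0.    0.73 -2.61]
[0.444 0.066 0.63 ] [-0.11  0.49  1.95 -0.    0.7  -2.31]
[0.426 0.084 0.369] [-0.08  0.47  1.99 -0.    0.68 -2.02]
[0.409 0.101 0.107] [-0.04  0.45  2.03 -0.    0.66 -1.72]
[0.419 0.015 0.107] [-0.25  0.45  2.03 -0.    0.66 -1.92]
[ 0.394 -0.264 -0.156] [-0.84  0.53  1.88 -0.    0.73 -2.25]
tab [0.66105721 0.17670294] [ 0.09  0.84  1.15 -0.    1.16 -1.59]
tab [0.5646089  0.16637231] [ 0.09  0.65  1.5  -0.    0.99 -1.59]
-1
[0.569 0.062 1.59 ] [-0.1   0.69  1.57 -0.    0.88 -0.12]
[0.544 0.041 1.416] [-0.14  0.64  1.66 -0.    0.84  0.02]
[0.506 0.044 1.154] [-0.15  0.58  1.78 -0.    0.78  0.27]
[0.466 0.049 0.892] [-0.15  0.52  1.89 -0.    0.73  0.53]
[0.444 0.066 0.63 ] [-0.11  0.49  1.95 -0.    0.7   0.83]
[0.426 0.084 0.369] [-0.08  0.47  1.99 -0.    0.68  1.13]
[0.409 0.101 0.107] [-0.04  0.45  2.03 -0.    0.66  1.43]
[0.419 0.015 0.107] [-0.25  0.45  2.03 -0.    0.66  1.22]
[ 0.394 -0.264 -0.156] [-0.84  0.53  1.88 -0.    0.73  0.89]
tab [0.66105721 0.17670294] [ 0.09  0.84  1.15 -0.    1.16  1.55]
tab [0.5646089  0.16637231] [ 0.09  0.65  1.5  -0.    0.99  1.55]
```

```bash
python3 - <<'E'
from plan import *
from bench import env,kinematics,monitor,eyes
yaw=np.radians(91.6);e=np.array([.5677,.126]);g=grip(e,yaw);q=quat(yaw,-1);print(g)
env.reach([*g,.15],q);print(monitor.sense()["clock"])
hit=env.movel([*g,.004],.12,guard=15)
s=monitor.sense();print(hit,s["position"],s["contact_force"],s["clock"])
f=eyes.grab_frame("wrist");cv2.imwrite("pics/w1.png",f["frame"][:,:,::-1])
E
```

```text
[0.56948698 0.06202495]
2.325
False [0.56991608 0.06201145 0.00468256] [ 0.01795207 -0.5123495  -0.16328823] 3.6917
```

View pics/w1.png

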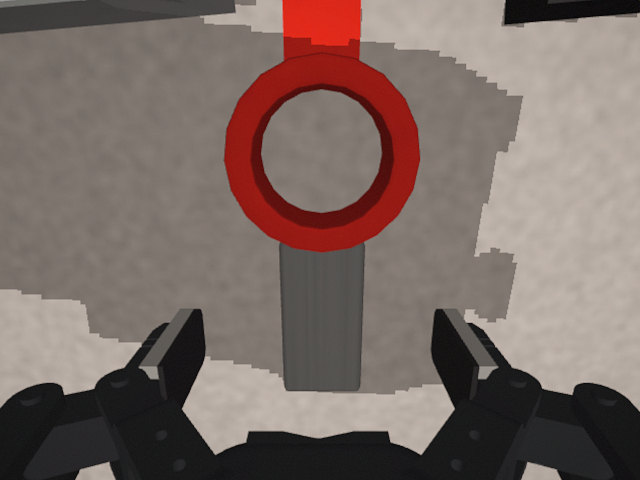

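The handle at px (280-363, 245-390) is centred between the pads, and the ring centre is at (322,152). Next I'll grip it and check where the plate sits in the grip.

```bash
python3 - <<'E'
from plan import *
from bench import env,kinematics,monitor,eyes
env.close_gripper(70)
s=monitor.sense();print(s["position"],s["contact_force"],s["clock"],s["finger_gap"])
f=eyes.grab_frame("wrist");cv2.imwrite("pics/w2.png",f["frame"][:,:,::-1])
k=max(blobs(red(f)),key=lambda b:b[0][4])
m=k[2].astype(np.uint8);cs=cv2.findContours(m,2,1)[0]
for c in cs:
    if len(c)>60:
        el=cv2.fitEllipse(c);print(el,ray(f,[el[0]],.024))
E
```

```text
[0.56995178 0.06196923 0.00454652] [ 2.52650290e-01 -6.98812074e-04  4.76654896e+00] 4.3 0.3330669879135761
((318.9814147949219, 134.73118591308594), (186.00270080566406, 250.85055541992188), 0.31180864572525024) [[0.567571   0.13289068 0.024     ]]
((318.7289123535156, 150.51327514648438), (122.1644287109375, 124.5146484375), 0.011584577150642872) [[0.56763459 0.12816186 0.024     ]]
```

View pics/w2.png

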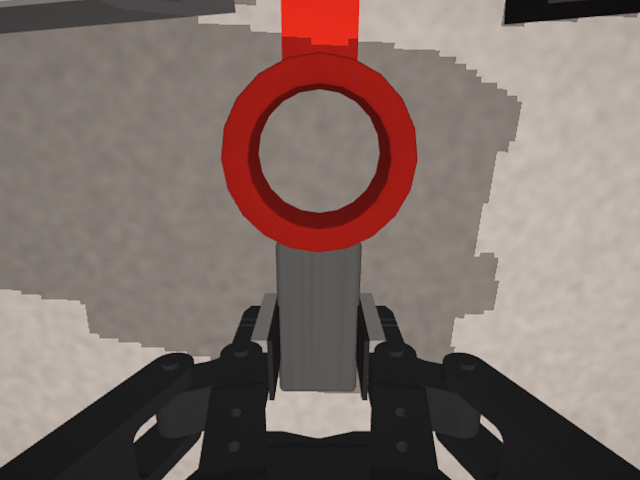

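```bash
sed -i 's/^GX=-.064/GX=-.0655/' plan.py; python3 - <<'E'
from plan import *
from bench import env,kinematics,monitor,eyes
P=np.load("path.npy")[[1,2,5,8]]
for p in P:
    e,y=toworld(p[0],p[1],np.radians(p[2]));g=grip(e,y)
    hit=env.movel([*g,.005],.05,frame=quat(y,-1),guard=20)
    s=monitor.sense();print(p,hit,s["position"].round(4),s["contact_force"].round(1),round(s["finger_gap"],3),s["clock"])
    if hit: break
f=eyes.grab_frame("top");cv2.imwrite("pics/t3.png",cv2.resize(f["frame"][70:270,110:370],None,fx=3,fy=3,interpolation=2)[:,:,::-1])
f=eyes.grab_frame("wrist");cv2.imwrite("pics/w3.png",f["frame"][:,:,::-1])
E
```

```text
[-67.5  11.2 -10. ] False [0.5562 0.0476 0.0046] [-1.1 -0.6 -1.4] 0.329 4.8833
[-75.5  19.2 -15. ] False [0.5439 0.0396 0.005 ] [-0.5  0.2 -2.7] 0.332 5.3333
[-75.5  41.2 -30. ] False [0.5058 0.0421 0.005 ] [-1.3 -0.4 -2.5] 0.327 6.25
[-75.5  67.2 -45. ] False [0.4653 0.0482 0.005 ] [-0.1  0.6 -2.5] 0.333 7.2167
```

View pics/t3.png

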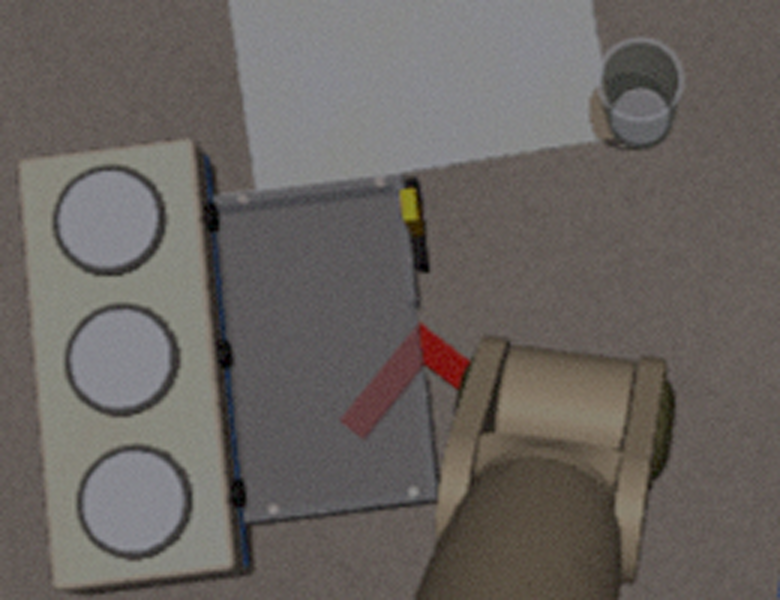

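View pics/w3.png

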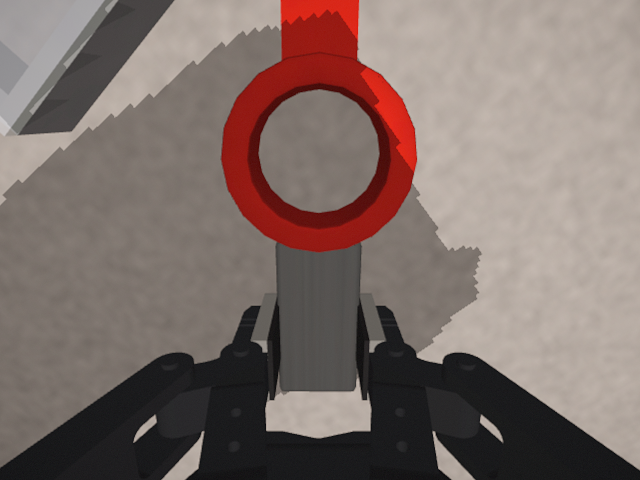

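The plate has turned 45° with its corner in the opening, at crop px (420,325). The grip hasn't slipped, because the ring is still at (319,151) in the wrist view. I'll carry on turning it and draw it out.

```bash
python3 - <<'E'
from plan import *
from bench import env,kinematics,monitor,eyes
P=np.r_[np.load("path.npy")[[11,14,17]],[[-165,99.2,-90]]]
for p in P:
    e,y=toworld(p[0],p[1],np.radians(p[2]));g=grip(e,y)
    hit=env.movel([*g,.005],.05 if p[0]>-100 else .08,frame=quat(y,-1),guard=20)
    s=monitor.sense();print(p,hit,s["position"].round(4),s["contact_force"].round(1),round(s["finger_gap"],3),s["clock"])
    if hit: break
f=eyes.grab_frame("top");cv2.imwrite("pics/t4.png",cv2.resize(f["frame"][70:270,110:370],None,fx=3,fy=3,interpolation=2)[:,:,::-1])
f=eyes.grab_frame("wrist");cv2.imwrite("pics/w4.png",f["frame"][:,:,::-1])
E
```

```text
[-69.5  77.2 -60. ] False [0.443  0.0654 0.005 ] [ 0.3  0.7 -3.3] 0.333 8.0333
[-65.5  87.2 -75. ] False [0.4245 0.0833 0.005 ] [-0.5  0.4 -1.5] 0.328 8.7
[-63.5  99.2 -90. ] False [0.4083 0.1006 0.005 ] [ 0.1  0.9 -3. ] 0.329 9.325
[-165.    99.2  -90. ] False [4.188e-01 1.000e-04 5.000e-03] [-0.2 -0.8 -3.3] 0.332 10.7417
```

View pics/t4.png

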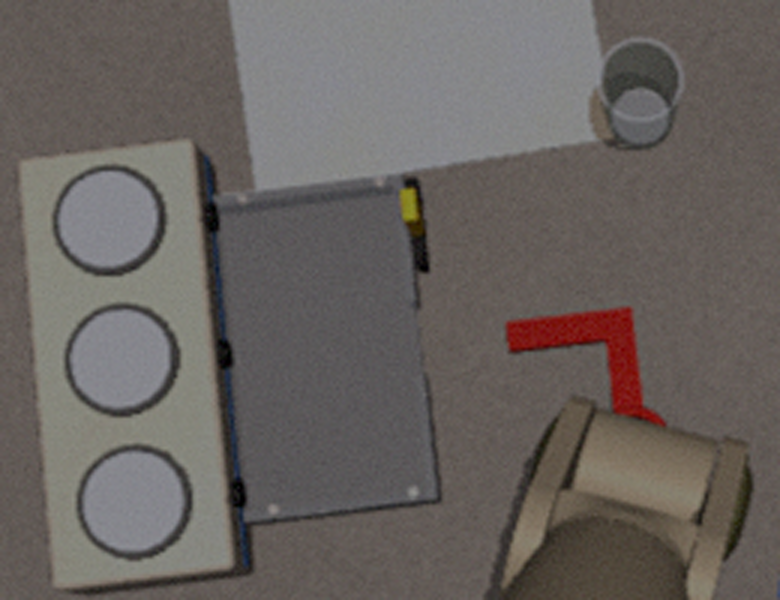

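The plate is fully out, with its foot tip at crop px (508,337). Next I'll slide it onto the card, release it, and back away upward.

```bash
python3 - <<'E'
from plan import *
from bench import env,kinematics,monitor,eyes
w=np.load("wp.npy")[-1];y=w[2];g=grip(np.array([.4575,-.274]),y)
hit=env.movel([*g,.005],.1,frame=quat(y,-1),guard=20)
s=monitor.sense();print(hit,s["position"],s["contact_force"].round(1),s["clock"])
env.release();env.movel([*g,.15],.15)
t=O-.015*xo-.095*yo
yt=A0-np.pi/2
env.reach([*(t-.10*xo),.16],quat(yt,-1))
print(monitor.sense()["clock"])
f=eyes.grab_frame("top");cv2.imwrite("pics/t5.png",f["frame"][:,:,::-1])
g2=eyes.grab_frame("side");cv2.imwrite("pics/s5.png",g2["frame"][:,:,::-1])
wf=eyes.grab_frame("wrist");cv2.imwrite("pics/w5.png",wf["frame"][:,:,::-1]);np.savez("pics/w5.npz",**wf)
E
```

```text
False [ 0.39282084 -0.26368513  0.0050344 ] [ 0.5 -1.1 -3. ] 13.6417
16.9667
```

View pics/t5.png

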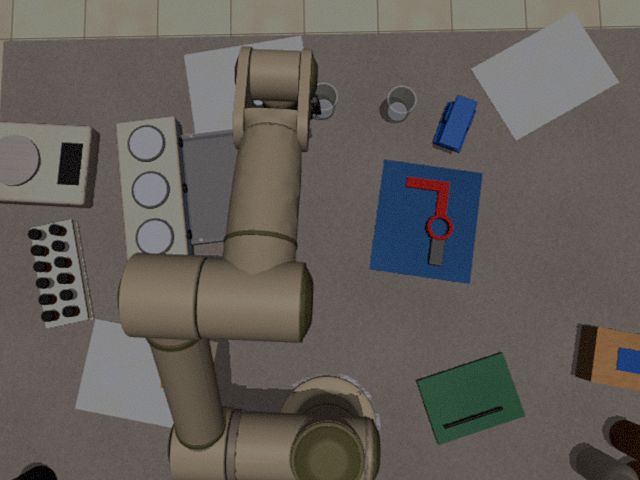

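View pics/w5.png

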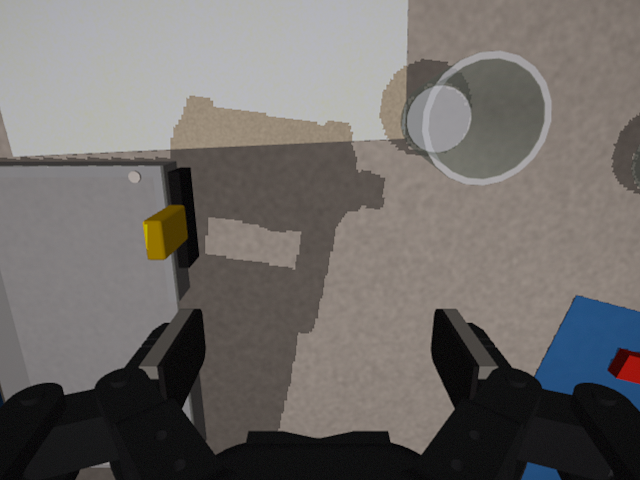

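View pics/s5.png

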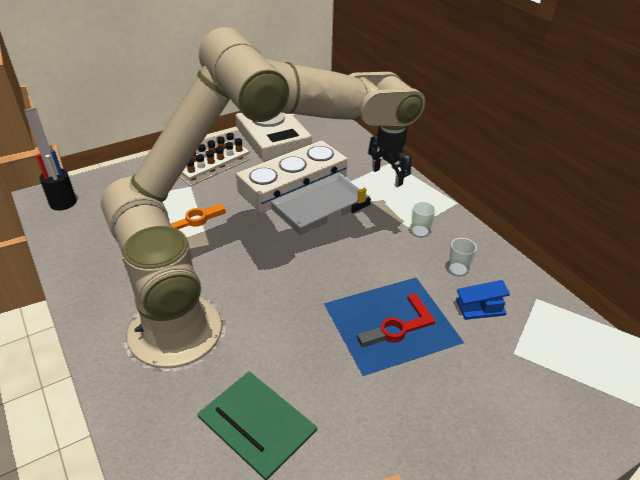

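The plate lies wholly on the card: its foot is at px (407-450, 178-190), its handle end at (435,264), and the card spans 370-482 by 160-283. I'll check the tab position in the wrist view.

```bash
python3 - <<'E'
from plan import *
f=dict(np.load("pics/w5.npz"));h=hsv(f);m=(h[...,0]>18)&(h[...,0]<35)&(h[...,1]>150)&(h[...,2]>60)
b=max(blobs(m),key=lambda b:b[0][4]);print(b[0],np.percentile(h[...,2][b[2]],[5,30,50,70,95]))
t=O-.015*xo-.095*yo
c=np.array([[*(t+a*xo+d*yo),z] for z in(.074,.028) for a in(-.006,.006) for d in(-.013,.013)]);print("pred",proj(f,c).round(0).tolist())
top=blobs(m&(h[...,2]>=170),60)
k=cv2.findContours(b[2].astype(np.uint8),0,2)[0][0];print(cv2.approxPolyDP(k,3,True)[:,0].tolist())
cv2.imwrite("pics/tab.png",cv2.resize(f["frame"][150:300,100:240],None,fx=4,fy=4)[:,:,::-1])
E
```

```text
[143, 205, 44, 55, 1807] [ 73.  75.  95. 141. 147.]
pred [[161.0, 223.0], [166.0, 263.0], [141.0, 223.0], [147.0, 263.0], [185.0, 206.0], [189.0, 241.0], [169.0, 206.0], [173.0, 241.0]]
[[182, 205], [169, 205], [143, 222], [148, 258], [165, 258], [186, 238]]
```

View pics/tab.png

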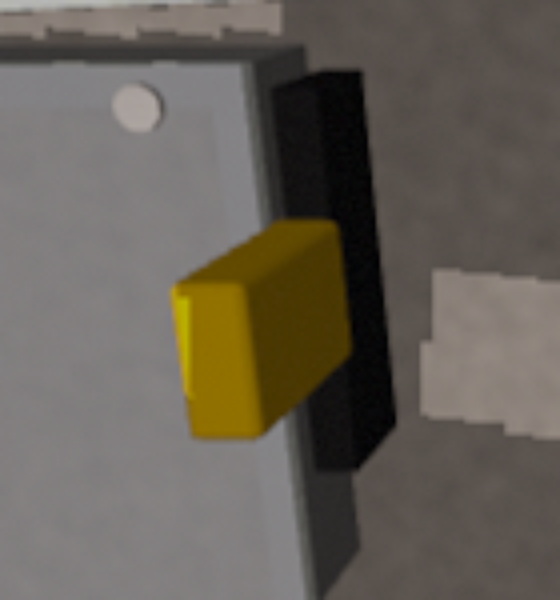

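The tab matches my prediction to about 2 mm, so I'll pinch it and slide the shutter shut.

```bash
python3 - <<'E'
from plan import *
from bench import env,kinematics,monitor,eyes
t=O-.015*xo-.0955*yo;q=quat(A0-np.pi/2,-1)
env.movel([*t,.13],.12,frame=q)
print(env.movel([*t,.046],.08,guard=12))
env.close_gripper(30);s=monitor.sense();p=s["position"];print(p,s["finger_gap"],s["contact_force"].round(1),s["clock"])
hit=env.movel([*(t+.085*yo),.046],.07,guard=12);print(hit,monitor.sense()["contact_force"].round(1))
if not hit: hit=env.movel([*(t+.105*yo),.046],.02,guard=12)
s=monitor.sense();print(hit,(s["position"][:2]-p[:2])@yo,s["contact_force"].round(1),s["clock"])
f=eyes.grab_frame("wrist");cv2.imwrite("pics/w6.png",f["frame"][:,:,::-1])
f=eyes.grab_frame("side");cv2.imwrite("pics/s6.png",cv2.resize(f["frame"][130:270,230:400],None,fx=4,fy=4)[:,:,::-1])
E
```

```text
False
[0.66158878 0.17666784 0.04610974] 0.13420906896385199 [-0.6 -0.6  0.9] 19.9917
False [-1.9 -2.7  2.6]
True 0.09454813887432631 [ 3.   0.2 -0.3] 21.9667
```

View pics/w6.png

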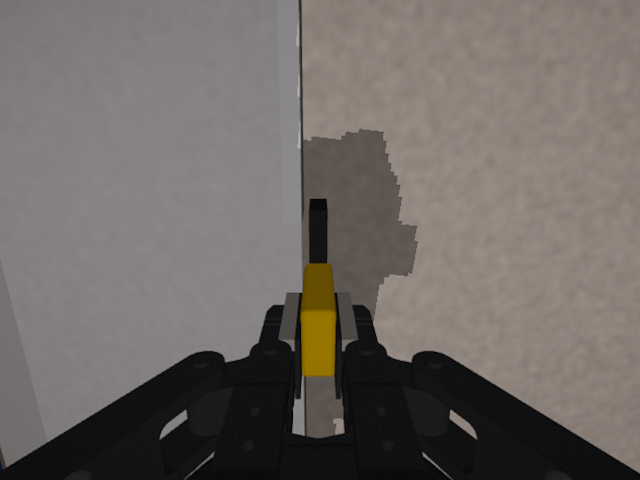

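View pics/s6.png

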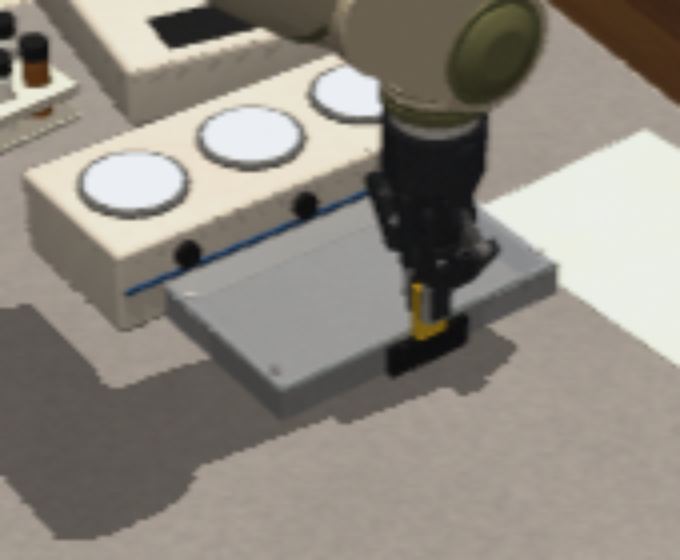

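```bash
python3 - <<'E'
from plan import *
from bench import env,kinematics,monitor,eyes
p0=monitor.sense()["position"]
hit=env.movel([*(p0[:2]+.008*yo),p0[2]],.02,guard=14)
p=monitor.sense()["position"];print(hit,(p-p0)[:2]@yo)
env.release();env.movel([p[0],p[1],.17],.15)
env.reach([.35,.25,.25],quat(A0-np.pi/2,-1))
s=monitor.sense();print(s["clock"],s["contact_force"].round(1))
f=eyes.grab_frame("top");cv2.imwrite("pics/t7.png",f["frame"][:,:,::-1])
cv2.imwrite("pics/t7c.png",cv2.resize(f["frame"][70:270,110:330],None,fx=3,fy=3,interpolation=2)[:,:,::-1])
h=hsv(f);y=blobs((h[...,0]>22)&(h[...,0]<35)&(h[...,1]>150)&(h[...,2]>80))
for b in y:
    w=ray(f,[b[1]],.074)[0,:2]-O;print(b[0],w@xo,w@yo)
g=eyes.grab_frame("side");cv2.imwrite("pics/s7.png",g["frame"][:,:,::-1])
print("tab pts", proj(g,np.array([[*(O-.015*xo+d*yo),z] for z in(.074,.028) for d in(-.013,.013)])).round(1).tolist())
h=hsv(g);print([(b[0],b[1]) for b in blobs((h[...,0]>20)&(h[...,0]<35)&(h[...,1]>120)&(h[...,2]>80),10)])
E
```

```text
True -2.8434658455819968e-05
24.9667 [-0.6  0.1  0.1]
[248, 172, 6, 12, 58] -0.014863638479177217 -0.0026793999473016016
tab pts [[340.1, 198.9], [333.1, 202.0], [339.5, 211.2], [332.6, 214.3]]
[([333, 199, 9, 16, 119], [337.1, 206.4])]
```

View pics/t7.png

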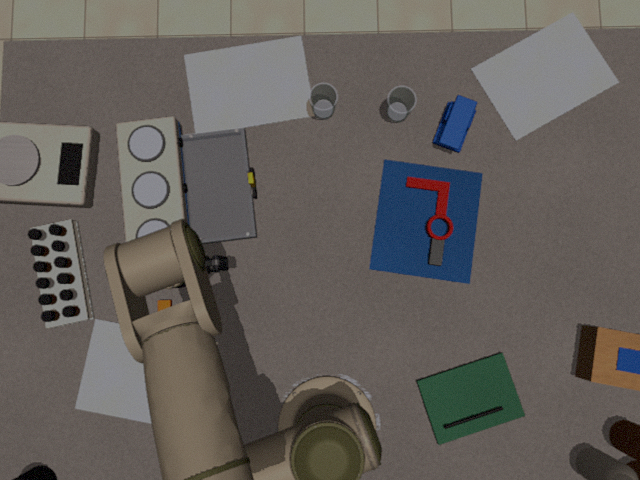

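View pics/s7.png

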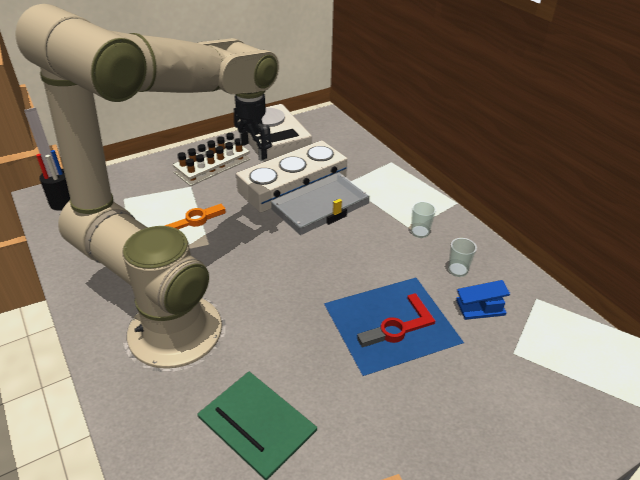

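The tab now measures 94 mm of travel and 95 is needed, but one pixel is 2 mm. There is time left, so I'll confirm with a push from the -y side using shut fingers.

```bash
python3 - <<'E'
from plan import *
from bench import env,kinematics,monitor,eyes
t=O-.015*xo;q=quat(A0-np.pi/2,-1)
env.close_gripper(30)
a=t-.045*yo
env.reach([*a,.17],q)
print(env.movel([*a,.05],.12,guard=10))
hit=env.movel([*(t-.0*yo),.05],.025,guard=12)
s=monitor.sense();w=s["position"][:2]-O;print(hit,"tcp y",w@yo,"expect ~-.024",s["contact_force"].round(1))
b=O+np.array([w@xo*xo[i]+(w@yo-.02)*yo[i] for i in(0,1)])
env.movel([*b,.05],.08);env.movel([*b,.17],.15)
env.reach([.35,.25,.25],q)
s=monitor.sense();print(s["clock"],s["contact_force"].round(1))
f=eyes.grab_frame("top")
h=hsv(f);y=blobs((h[...,0]>22)&(h[...,0]<35)&(h[...,1]>150)&(h[...,2]>80))
for k in y:
    w=ray(f,[k[1]],.074)[0,:2]-O;print(k[0],k[1],w@xo,w@yo)
cv2.imwrite("pics/t8.png",cv2.resize(f["frame"][70:270,110:330],None,fx=3,fy=3,interpolation=2)[:,:,::-1])
E
```

```text
False
True tcp y -0.027421535069947222 expect ~-.024 [ 3.5  1.1 -0.4]
31.4667 [0.9 0.5 0.6]
[248, 172, 6, 12, 57] [250.5, 177.5] -0.015116975741001881 -0.0028833167322804246
```

View pics/t8.png

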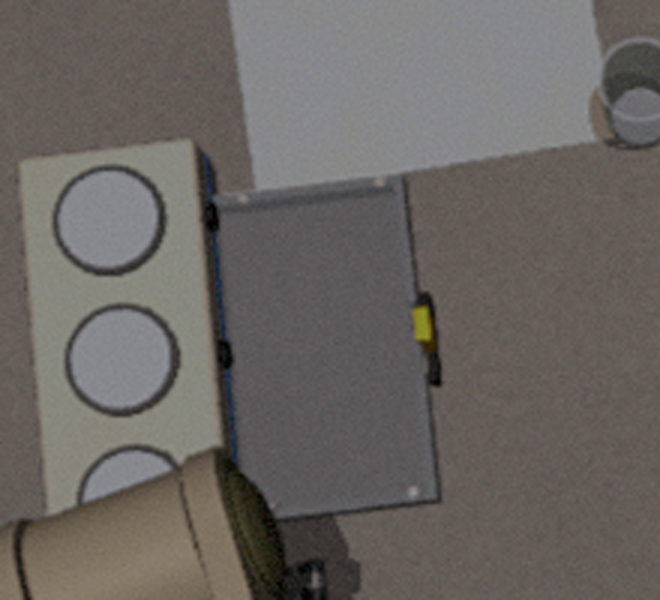

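The tab didn't move under a push of about 12 N, so the shutter is against its stop. The arm is clear of everything, so I'll hand in.

```bash
python3 -c "
from bench import job;print(job.hand_in())"
```

```text
the job is handed in; nothing more can be done
None
```

I handed the job in at about 31.5 s on the robot clock, with the arm clear of everything. The hand-in gave no verdict.

- **Plate:** I gripped the red plate's handle and turned it 85° while drawing it out through the opening. No force stop tripped (guard set at 20 N). I then slid it onto the blue card and let go. The top and side pictures show it lying wholly on the card.
- **Shutter:** I pinched the tab and slid the shutter shut until it hit its stop after 94.5 mm of travel. A second push with shut fingers (stopped at a 12 N rise) did not move it.
- **Beakers and hole punch:** They look unmoved in the last full pictures, taken after the first shutter push. The second push did not go near them.

**Disagreement:** the final top view puts the tab 2.9 mm short of my computed centre of the opening. It read about 1.7 mm off in the same direction when the shutter was fully open. One pixel is about 2 mm, so I put this down to calibration error.

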